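# Pre-use check of a pottery wheel's emergency stop

## Task

Check the pottery wheel's emergency stop before use: press the big three-lobed mushroom button straight down with a fingertip until it latches, and take the finger off so that it is seen to stay down by itself. Then push one of its lobes round clockwise with a fingertip, the way its arrows point, until the latch lets go and the head springs up, and take the finger away so that it turns back; last press the small round reset button fully in and let it come out. Only push: do not squeeze the mushroom between the fingers, do not press reset while the stop is latched, and leave the speed dial and the mug, bottle, tape roll and stone as they are.

Things in the scene. Friction and masses are not known exactly. Their poses are not given: they have to be found in the camera images.
- pottery_wheel: tabletop pottery wheel, a low machine 220 mm (x) by 380 mm (y), fixed on the table; origin at the centre of its underside, z up, its front faces its own -x. Its deck is 85 mm above the table, the control panel on the right half (-y) 87 mm. On the panel: mushroom stop button (axis at x -35, y -120 mm), reset button (x +60, y -148), speed dial (x +60, y -75).
- wheel_center (a point): centre of the top of the wheel head, a 176 mm disc on the machine's left half, 107.5 mm above the table, in a splash pan of 100 mm radius whose rim is 101 mm above the table. The mug stands on it.
- estop_top (a point): centre of the top of the mushroom head, 124 mm above the table when up; turns and sinks with the head, z up. The head is 70 mm across and 21 mm high: full width from its underside to 11 mm above that, then domed. Its underside is 18 mm above the deck when up; below are a 25 mm stem and a 60 mm wide collar, 8 mm above the deck.
- estop_scoop (a point): middle of the finger scoop on the machine's front side, in the rim of the head 7 mm above its underside, 21 mm from the axis; turns with the head, z up, x points to the axis. Two more such scoops lie 120 deg to either side, a lobe between each two. A scoop is an arc of 20 mm radius about a point 41 mm from the axis, 33 mm wide at the rim.
- estop (a joint): how far the mushroom is pressed in, m: 0 up, 0.007 at the stop. A spring pushes it up (5 N at first, 9 N fully in). Pressed beyond 0.0056 it latches and, let go, stays at about 0.0055. Never squeeze it or push it sideways with over 35 N, nor press it with over 60 N.
- estop_head (a joint): how far the mushroom head is turned, rad: 0 at rest, grows clockwise seen from above, up to 1.05 at its stop. A spring turns it back (0.04 to 0.15 N m, a push of 2 to 6 N on a lobe). When it is latched down, turning it to about 0.5 to 0.55 draws the latch back and the head springs up.
- reset_button_top (a point): centre of the top of the small round reset button, 23 mm across, 19 mm above the deck, in a round housing 39 mm across that stands 13 mm above the deck. z up.
- reset_button (a joint): how far the reset button is pressed in, m: 0 out, 0.005 at its stop. A spring (1 to 4 N) pushes it out again.
- dial_mark (a point): the pointer end on the rim of the speed dial's top, 20 mm above the deck, 13.5 mm from the dial's axis. The dial is a ribbed knob 38 mm across at its skirt, 18 mm high, and turns easily. To be left alone.
- mug: mug without a handle, 82 mm across, 88 mm high, loose on the wheel head; origin at the centre of its underside. To be left alone.
- paint_bottle: white paint bottle with a dark cap, 43 mm across, 109 mm high, loose on the table on the machine's right; origin at the centre of its underside. To be left alone.
- tape_roll: roll of masking tape lying flat, 98 mm across, 25 mm high, loose on the table on the machine's right; origin at the centre of its underside. To be left alone.
- chick_stone: small painted stone with a chick's face, 36 x 44 x 20 mm, loose on the table in front of the machine; origin at the centre of its underside. To be left alone.

How it is judged:
By the outcome, as a careful person would: the job done as asked, in the order asked, and still so for the second after the job is handed in, with the robot touching nothing.
It also fails if it takes over 51 s, if anything falls off the work surface, if the arm or the gripper's body presses on something with over 40 N, if the wrist force passes 120 N, or if a joint passes its speed limit or range.

## Robot

A 7-joint arm with a two-finger parallel gripper is mounted at the origin on a cart in front of the work surface, level with it; the furniture and walls round the work are solid. World frame = base frame: x ahead of the robot, y to its left, z up, the work surface at z = 0. Lengths are in m, angles in rad, forces in N, time in s.
With the tool pointing down it reaches from about 0.425 to 0.925 m from the base axis. Payload 6.8 kg.
Tool frame: the origin (TCP) lies on the front face of the gripper's body, between the roots of the fingers; the fingertips stand 73 mm ahead of it and the grasp point (between the pads) lies 54 mm ahead of it (env.nose_length is the distance from the TCP to the fingertips, in m); z points along the fingers, y is the line along which they close (so a half turn about z gives the same grasp; the last joint's range is limited). The gripper opens to 85 mm and grips with 20 to 120 N. Pads are 22 mm wide; open, the fingers measure 114 mm over their backs; the gripper's body (76 mm by 85 mm) begins 54 mm behind the grasp point. The pads swing forward as they close: fully open they stand 13 mm farther back than shut.
Start: joints at [-1.27, 0.477, 0.022, 1.555, -0.011, 1.109, -0.083], TCP at [0.268, 0.619, 0.304] pointing down, gripper open.
Joint ranges: [-2.96, 2.96], [-0.34, 2.1], [-1.41, 1.46], [0.24, 2.44], [-1.37, 4.51], [0.17, 1.92], [-2.96, 2.96]. Speed limits (rad/s): [2.39, 2.39, 3.14, 3.14, 3.14, 3.14, 3.14].

## Interface

Orientations are given as a unit quaternion [w, x, y, z].
In Python, from cell import env, kin, camera, calibration, job gives the robot as it stands. The module is installed in compiled form; this text tells all that it offers. Calls block until the motion is done:
- env.reach(position, orientation): joint-space move of the TCP to a pose.
- env.movel(position, velocity=0.15, rot=None, stop_force=None): straight line of the TCP; rot=None keeps the orientation; velocity is the mean speed in m/s. With stop_force (N) it stops when the force on the tool has changed by that much, and returns True; else False.
- env.goto_joints(angles): joint-space move.
- env.grip(opening, f_grip=None): finger opening in m; f_grip is the grip in N (None keeps the last); returns when the fingers have stopped.
- env.dwell(seconds).
- kin.inverse_kinematics(position, orientation): joint angles nearest the present ones, or None.
- env.get_state(): the state.
- camera(name): name is "side" or "top"; returns (picture, depth): 400x640x3 uint8, blue, green, red; 400x640 float32, m along the optical axis (not along the pixel's ray), 0 where there is no reading.
- calibration(name): a dict with "fx", "fy", "cx", "cy" (pixels), "rvec" (rotation vector, rad) and "tvec" (3), from world to camera coordinates, as OpenCV has them. Camera axes: x right, y down, z forward; pixel columns grow to the right and rows downward; lengths in m; the calibration is good to about 2 mm. A picture is of the moment at which its call begins. calibration takes no time and is no camera call.
A pose or a line that the arm cannot do raises env.PlanningError and nothing moves.
- job.job_done(): hands the job in; it is judged then, once.
The state is a dict: "time": time; "qpos": joint angles; "joint_velocities": joint speeds; "joint_torque": joint torques, N m; "tcp_pos": TCP position; "orientation": TCP orientation; "force": force on the tool from outside, world axes, zero at the start; "torque": the same for the moment, N m; "opening": finger opening in m; "gripper_force": force on a finger pad.
Only numpy, scipy, OpenCV 4.12 (cv2) and the standard library are available. Lean on these libraries where they do the work, as an engineer would, in place of code of your own. Each camera call takes 0.05 s, during which the arm holds its last target. There are 200 camera calls.

## Working session

There is one attempt and no reset: what is moved stays moved. The work goes in short steps, each a Python script; the robot and the scene stay as the last script left them, time stands still between calls to the robot, and variables do not carry over. Pictures are saved under pics/ and viewed, at most 10 in all, crops included, and the job is handed in when it is done.

```bash
mkdir -p pics; cat > h.py <<'E'
import numpy as np, cv2
from cell import env, kin, camera, calibration, job
def cam(n):
    c=calibration(n); R=cv2.Rodrigues(np.array(c["rvec"],float))[0]; t=np.array(c["tvec"],float).ravel()
    return c,R,t
def ray(n,u,v,z):
    c,R,t=cam(n); d=R.T@np.array([(u-c["cx"])/c["fx"],(v-c["cy"])/c["fy"],1]); o=-R.T@t
    return o+d*(z-o[2])/d[2]
def proj(n,p):
    c,R,t=cam(n); q=R@np.array(p,float)+t
    return c["fx"]*q[0]/q[2]+c["cx"],c["fy"]*q[1]/q[2]+c["cy"]
def cloud(n,depth):
    c,R,t=cam(n); v,u=np.mgrid[:400,:640]
    P=np.stack([(u-c["cx"])/c["fx"]*depth,(v-c["cy"])/c["fy"]*depth,depth],-1)
    return (P-t)@R
E
python3 - <<'E'
from h import *
for n in("top","side"):
    p,d=camera(n); cv2.imwrite(f"pics/{n}0.png",p); np.savez(f"{n}0.npz",p=p,d=d)
    c,R,t=cam(n); print(n,c["fx"],-R.T@t,R[2])
s=env.get_state(); print(s["time"],s["tcp_pos"],s["orientation"],s["opening"],env.nose_length)
E
```

```text
top 509.0479198409881 [ 0.48595639 -0.03503394  1.1235794 ] [ 0.03442981  0.00190303 -0.99940531]
side 398.5532987159663 [ 0.28049091 -0.83421665  0.42235895] [ 0.27981231  0.88575709 -0.37032344]
0.1 [0.26818337 0.61899338 0.3030132 ] [-8.36495670e-05  2.02970028e-01  9.79184597e-01 -8.28141036e-04] 0.08501103760541791 0.0726
```

View pics/top0.png

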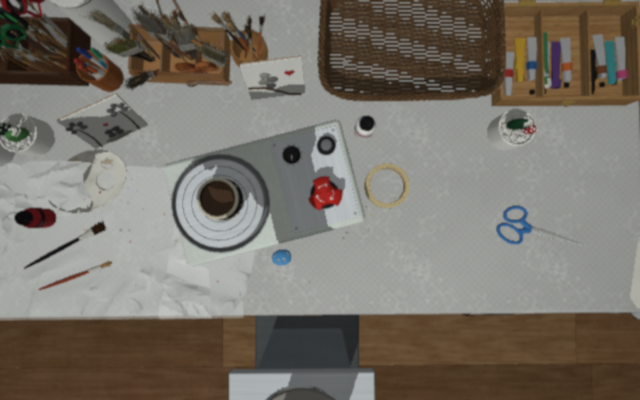

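View pics/side0.png

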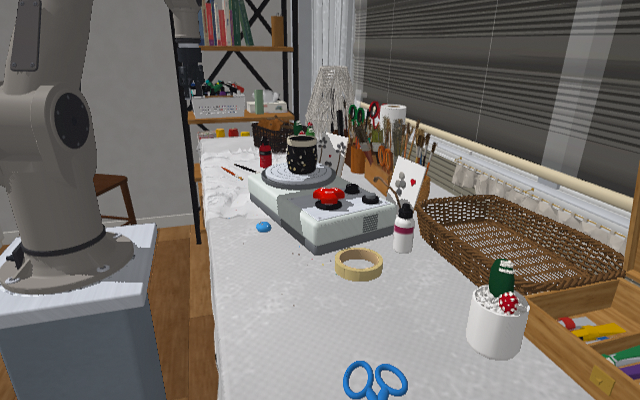

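The top view shows the machine turned by about 12°: mushroom at (325,193), reset at (327,145), dial at (291,155), mug at (220,199), stone at (282,257), tape at (387,185) and bottle at (366,126). The side view shows the mushroom at (328,197), with the bottle and tape beyond the machine's right end.

```bash
python3 - <<'E'
from h import *
z=np.load("top0.npz"); p,d=z["p"],z["d"]; P=cloud("top",d)
m=((P[...,2]>0.06)&(P[...,2]<0.3)&(d>0)).astype(np.uint8); m[:105]=0;m[270:]=0;m[:,:165]=0;m[:,370:]=0
n,l,s,c=cv2.connectedComponentsWithStats(m); k=l[200,340]; print("area",s[k])
Q=P[l==k][:,:2].astype(np.float32); r=cv2.minAreaRect(Q); print("rect",r)
b=p[...,0].astype(int);g=p[...,1].astype(int);rr=p[...,2].astype(int)
red=((rr>110)&(g<70)&(b<80)&(l==k))
H=P[red]; print("red n",red.sum(),"z pct",np.percentile(H[:,2],[5,50,95,99]))
v,u=np.nonzero(red); print("red px",u.mean(),v.mean(),u.min(),u.max(),v.min(),v.max())
(cx,cy),rad=cv2.minEnclosingCircle(np.stack([u,v],1).astype(np.float32)); print("head",ray("top",cx,cy,.112),rad)
# panel heights & dark knobs
for nm,(u0,v0) in dict(reset=(327,145),dial=(291,155)).items():
    w=P[v0-12:v0+13,u0-12:u0+13].reshape(-1,3); w=w[w[:,2]>.094]; print(nm,w.mean(0),np.median(w[:,:2],0),w[:,2].max(),len(w))
print("deck z",np.median(P[215:225,345:355,2]))
big=cv2.resize(p[100:270,160:410],None,fx=3.2,fy=3.2,interpolation=cv2.INTER_CUBIC); cv2.imwrite("pics/top0c.png",cv2.convertScaleAbs(big,alpha=1.3))
# side red
z=np.load("side0.npz"); p2,d2=z["p"],z["d"]; P2=cloud("side",d2)
a=p2.astype(int); red2=(a[...,2]>110)&(a[...,1]<70)&(a[...,0]<80); red2[:170]=0;red2[225:]=0;red2[:,:300]=0;red2[:,360:]=0
H=P2[red2]; print("side red",len(H),H.mean(0),H.min(0),H.max(0))
for name,(x,y) in dict(head=(325,193),stone=(282,257),tape=(387,185),bottle=(366,126),mug=(220,199)).items(): print(name,P[y,x])
E
```

```text
area [  165   119   200   147 19522]
rect ((0.541557252407074, 0.0730290561914444), (0.2205515056848526, 0.38146111369132996), 14.144367218017578)
red n 505 z pct [0.11639012 0.1216314  0.12556845 0.12679709]
red px 325.1861386138614 193.2930693069307 313 341 178 209
head [ 0.53552019 -0.05238201  0.112     ] 16.82485580444336
reset [ 0.63331288 -0.05586666  0.11192936] [ 0.63473189 -0.0566712 ] 1.1235794011541382 277
dial [0.61486796 0.0134778  0.12122319] [0.61709613 0.01378422] 1.1235794011541382 174
deck z 0.08469801888421505
side red 373 [ 0.54084844 -0.04276803  0.11127387] [ 0.50073014 -0.08869025  0.00702231] [0.78625792 0.42176365 0.12564975]
head [ 0.535796   -0.05348031  0.1229957 ]
stone [0.40318729 0.03905266 0.01817085]
tape [ 0.55816442 -0.19256789  0.00268609]
bottle [ 0.67245284 -0.13852101  0.09622473]
mug [0.52427301 0.14550576 0.16411159]
```

View pics/top0c.png

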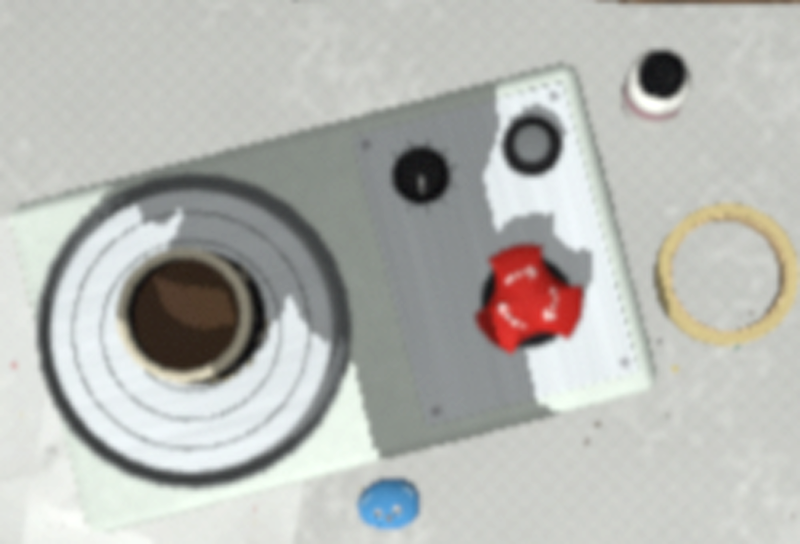

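Machine pose: centre (0.5416, 0.0730), yaw 14.1°. The mushroom and reset positions predicted from it agree with the ones measured directly to 2 mm. Now I'll press the stop.

```bash
cat >> h.py <<'E'
YAW=np.radians(14.14); C=np.array([.5415,.0730]); NL=env.nose_length
def W(x,y): c,s=np.cos(YAW),np.sin(YAW); return C+np.array([c*x-s*y,s*x+c*y])
M=(W(-.035,-.120)+np.array([.5355,-.0524]))/2; RS=W(.060,-.148)
def q(yaz): a=(yaz+np.pi/2)/2; return [0,float(np.cos(a)),float(np.sin(a)),0]   # tool down, y at azimuth yaz
def tip(xy,z): return [float(xy[0]),float(xy[1]),float(z+NL)]
def st(m=""):
    s=env.get_state(); print(m,"t %.2f tip"%s["time"],np.round(np.array(s["tcp_pos"])-[0,0,NL],4),"F",np.round(s["force"],1)); return s
E
python3 - <<'E'
from h import *
print(M,RS)
env.grip(0.0); st("closed")
env.reach(tip(M,.262),q(YAW)); st("above")
env.movel(tip(M,.135),.15); st("near")
print(env.movel(tip(M,.114),.02,stop_force=20)); st("pressed")
env.movel(tip(M,.150),.10); st("off")
for n in("side","top"):
    p,d=camera(n); np.savez(n+"1.npz",p=p,d=d); cv2.imwrite(f"pics/{n}1.png",p)
cv2.imwrite("pics/side1c.png",cv2.resize(cv2.imread("pics/side1.png")[120:260,230:420],None,fx=4,fy=4))
E
```

```text
[ 0.53618774 -0.05215721] [ 0.63583733 -0.05585833]
closed t 0.87 tip [0.2683 0.6194 0.2313] F [ 0.5 -0.8  0.4]
above t 3.42 tip [ 0.5365 -0.0509  0.2619] F [0.1 0.1 0.3]
near t 4.42 tip [ 0.5368 -0.0523  0.1357] F [-0.2 -0.1 -0. ]
True
pressed t 5.36 tip [ 0.5363 -0.0522  0.1161] F [-2.5  0.9  7.4]
off t 5.85 tip [ 0.5361 -0.052   0.1498] F [ 0.7  0.1 -0.1]
```

View pics/side1c.png

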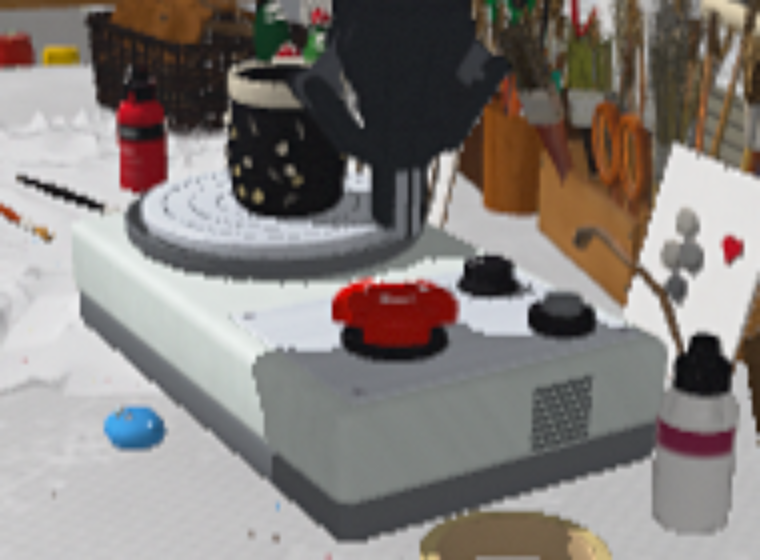

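The side crop shows the head apparently lower, fingers clear of it, closed fingers about 27 mm across. I'll compare the red mask before and after to confirm the latch.

```bash
cat >> h.py <<'E'
def redrows(p):
    a=p.astype(int); m=(a[...,2]>90)&(a[...,1]<60)&(a[...,0]<60); m[:180]=0;m[215:]=0;m[:,:305]=0;m[:,350:]=0
    v,u=np.nonzero(m); return [len(v),round(v.mean(),2),round(u.mean(),2),v.min(),v.max(),u.min(),u.max()]
E
python3 - <<'E'
from h import *
for k in(0,1): print(redrows(np.load(f"side{k}.npz")["p"]))
m=np.append(M,0)
for z in(.1135,.108): print(proj("side",m+[0,0,z]))
E
```

```text
[358, np.float64(195.5), np.float64(328.17), np.int64(188), np.int64(204), np.int64(313), np.int64(344)]
[349, np.float64(197.6), np.float64(328.15), np.int64(191), np.int64(205), np.int64(313), np.int64(343)]
(np.float64(329.2846199624275), np.float64(194.11744702886045))
(np.float64(329.24231082974075), np.float64(196.44781943789917))
```

The red mask sank by 2.1 px in the side view (about 5.5 mm), so the stop is latched. Next is the front scoop, entered radially until I feel contact.

```bash
cat >> h.py <<'E'
def pol(r,dth,c=None):  # r from axis at front scoop, turned clockwise by dth
    a=YAW+np.pi-dth; return (M if c is None else c)+r*np.array([np.cos(a),np.sin(a)])
E
python3 - <<'E'
from h import *
env.movel(tip(pol(.064,0),.150),.15)
env.movel(tip(pol(.064,0),.097),.10); st("down")
print(env.movel(tip(pol(.030,0),.097),.03,stop_force=4)); s=st("in")
d=np.array(s["tcp_pos"])[:2]-M; print("r",np.hypot(*d),"az off",np.degrees(np.arctan2(d[1],d[0])-YAW-np.pi)%360)
for n in("side","top"):
    p,_=camera(n); np.savez(n+"2.npz",p=p); cv2.imwrite(f"pics/{n}2.png",p)
a=cv2.resize(cv2.imread("pics/side2.png")[150:230,270:400],None,fx=5,fy=5); cv2.imwrite("pics/side2c.png",a)
E
```

```text
down t 7.21 tip [ 0.4745 -0.0679  0.0971] F [0.5 0.2 1.1]
True
in t 8.11 tip [ 0.5017 -0.0607  0.0965] F [ 0.4 -0.  -0.4]
r 0.0354840039943468 az off 359.7571813150683
```

View pics/side2c.png

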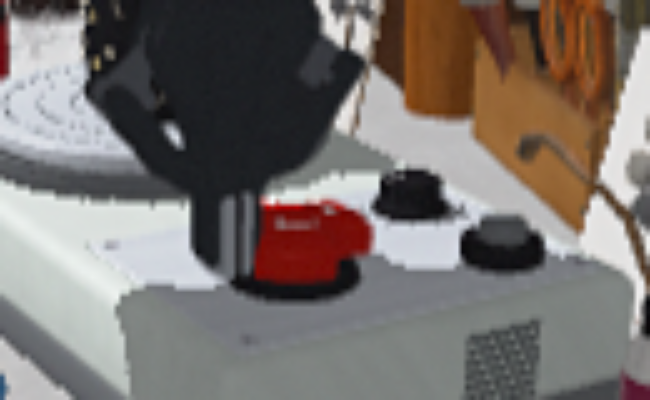

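The finger sits in the front scoop with contact at r = 35.5 mm. I'll back off 1.5 mm, then follow the arc clockwise, turning the tool with the head and watching it for the release.

```bash
python3 - <<'E'
from h import *
env.movel(tip(pol(.0368,0),.097),.03)
for th in np.arange(.12,.73,.12):
    r=env.movel(tip(pol(.0368,th),.097),.04,rot=q(YAW-th),stop_force=25)
    st("th %.2f %s"%(th,r)); p,_=camera("side"); print(redrows(p))
    if r: break
cv2.imwrite("pics/side3.png",cv2.resize(p[150:230,270:400],None,fx=5,fy=5))
E
```

```text
th 0.12 False t 8.72 tip [ 0.4998 -0.057   0.0971] F [ 0.3 -2.   0.2]
[284, np.float64(197.89), np.float64(330.89), np.int64(191), np.int64(205), np.int64(321), np.int64(343)]
th 0.24 False t 9.04 tip [ 0.4993 -0.0528  0.097 ] F [ 0.1 -1.8  0.4]
[298, np.float64(197.79), np.float64(330.4), np.int64(190), np.int64(205), np.int64(320), np.int64(343)]
th 0.36 False t 9.36 tip [ 0.4995 -0.0484  0.097 ] F [-0.5 -3.   1.5]
[312, np.float64(197.86), np.float64(329.96), np.int64(190), np.int64(205), np.int64(318), np.int64(343)]
th 0.48 False t 9.68 tip [ 0.5003 -0.0439  0.097 ] F [-0.7 -2.6  1.9]
[327, np.float64(197.85), np.float64(329.45), np.int64(190), np.int64(205), np.int64(317), np.int64(343)]
th 0.60 False t 9.99 tip [ 0.5016 -0.0396  0.097 ] F [-1.1 -2.7 -1.5]
[339, np.float64(195.67), np.float64(329.07), np.int64(188), np.int64(204), np.int64(316), np.int64(343)]
th 0.72 False t 10.31 tip [ 0.5032 -0.0357  0.0969] F [-1.7 -4.3  0.9]
[336, np.float64(195.79), np.float64(328.82), np.int64(188), np.int64(203), np.int64(315), np.int64(343)]
```

View pics/side3.png

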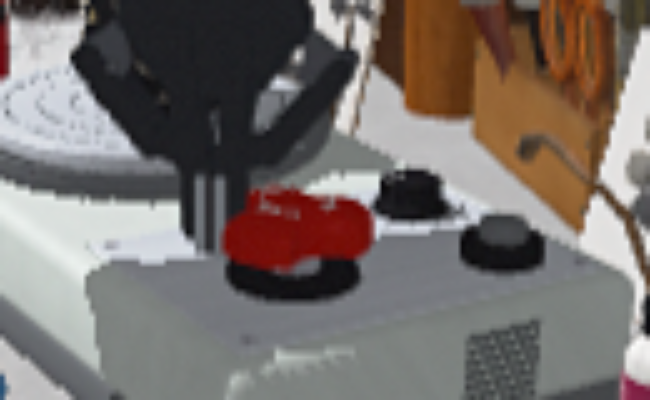

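The head rose between 0.48 and 0.60 rad (mask back up at row 195.7). I'll ease back and take the finger away.

```bash
python3 - <<'E'
from h import *
for th in(.48,.25,.03): env.movel(tip(pol(.037,th),.097),.06,rot=q(YAW-th))
st("back")
env.movel(tip(pol(.064,.03),.097),.08); env.movel(tip(pol(.064,0),.160),.15)
st("clear"); p,_=camera("side"); print(redrows(p))
cv2.imwrite("pics/side4.png",cv2.resize(p[150:230,270:400],None,fx=5,fy=5))
E
```

```text
back t 11.50 tip [ 0.5006 -0.0592  0.0971] F [-0.7 -0.5 -0.8]
clear t 12.55 tip [ 0.4742 -0.0674  0.1597] F [-0.3 -0.8 -0.5]
[351, np.float64(195.42), np.float64(328.2), np.int64(188), np.int64(204), np.int64(313), np.int64(343)]
```

View pics/side4.png

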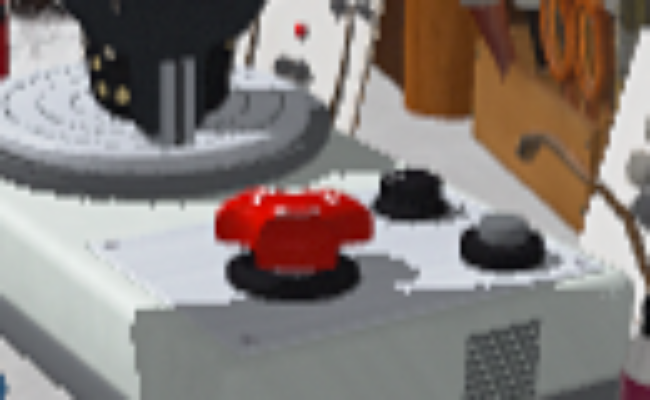

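The head is up and turned back, with the same mask as at the start. Now the reset button.

```bash
python3 - <<'E'
from h import *
env.movel(tip(RS,.160),.15); env.movel(tip(RS,.112),.10); st("above reset")
print(env.movel(tip(RS,.0945),.015,stop_force=12)); st("pressed")
p,_=camera("side"); cv2.imwrite("pics/side5.png",cv2.resize(p[150:230,270:400],None,fx=5,fy=5))
env.dwell(.2); env.movel(tip(RS,.112),.05); env.movel(tip(RS,.20),.15); st("off")
p,_=camera("side"); np.savez("side6.npz",p=p); print(redrows(p)); cv2.imwrite("pics/side6.png",p)
E
```

```text
above reset t 14.47 tip [ 0.6359 -0.056   0.1121] F [-0.1 -0.2  0.3]
True
pressed t 15.22 tip [ 0.6361 -0.0559  0.1021] F [-1.9  0.3  6.4]
off t 16.56 tip [ 0.6353 -0.0556  0.1991] F [-0.2  0.3 -0.7]
[358, np.float64(195.31), np.float64(328.24), np.int64(188), np.int64(204), np.int64(313), np.int64(343)]
```

View pics/side5.png

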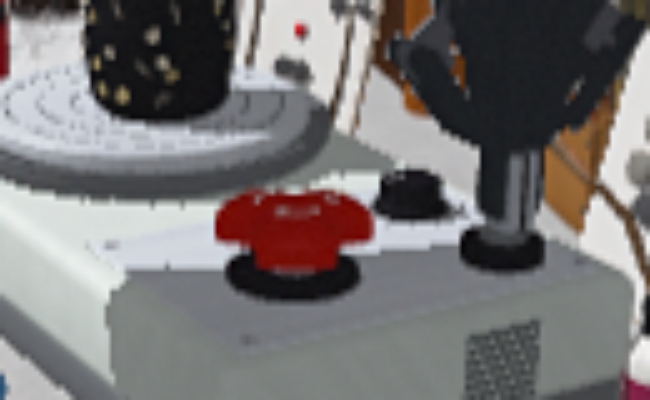

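View pics/side6.png

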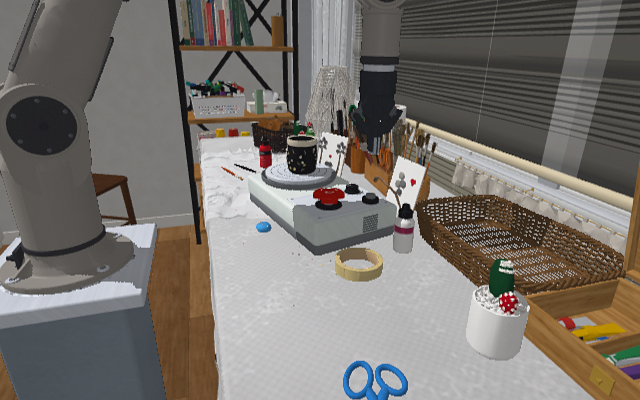

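Mushroom up, the reset was pressed and is out, and nothing else has moved. The tip stopped at z = 0.102, which may be short of full travel. I'll press again in small steps and read the force, to be certain.

```bash
python3 - <<'E'
from h import *
env.movel(tip(RS,.110),.15)
for z in np.arange(.107,.0955,-.001):
    env.movel(tip(RS,z),.02); env.dwell(.1); s=st("z %.4f"%z)
    if s["force"][2]>15: break
env.movel(tip(RS,.112),.04); env.movel(tip(RS,.20),.15); st("off")
p,_=camera("side"); print(redrows(p)); a=np.load("side6.npz")["p"]
print("reset patch diff",cv2.absdiff(p,a)[185:210,355:385].mean())
E
```

```text
z 0.1070 t 17.76 tip [ 0.636  -0.0558  0.1074] F [-0.3 -0.3  0.2]
z 0.1060 t 18.11 tip [ 0.6361 -0.0558  0.1062] F [-0.2  0.4  1.2]
z 0.1050 t 18.46 tip [ 0.636  -0.0559  0.1051] F [0.8 0.3 2.1]
z 0.1040 t 18.81 tip [ 0.636  -0.0559  0.1041] F [ 1.8 -0.1  2.6]
z 0.1030 t 19.16 tip [ 0.636  -0.0558  0.1031] F [2.7 0.1 2.7]
z 0.1020 t 19.51 tip [ 0.636  -0.0559  0.1022] F [1.6 0.6 5.1]
z 0.1010 t 19.86 tip [ 0.6361 -0.0559  0.102 ] F [-1.7  2.6 11.7]
z 0.1000 t 20.21 tip [ 0.6361 -0.0559  0.1019] F [-4.   2.2 17.6]
off t 21.39 tip [ 0.6353 -0.0556  0.1991] F [-0.1 -0.6  0.1]
[357, np.float64(195.35), np.float64(328.26), np.int64(188), np.int64(204), np.int64(313), np.int64(343)]
reset patch diff 0.8346666666666667
```

Force rises from about z = 0.1067 and hits a hard stop at 0.1019, which is the full 5 mm of travel. The button came out again.

```bash
python3 -c "
from h import *
print(job.job_done())"
```

```text
the job is handed in; nothing more can be done
None
```

The job is handed in at about 21 s on the robot's clock: the stop latched and stayed down by itself, turning a lobe clockwise released it and it turned back, and reset was pressed fully in and came out (pressed twice, because the first press may have stopped short).

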